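# Lock the display case: shut the lid, hold the catch down, push the bolt home

## Task

It is closing time: lock the low glass display case on the counter. Working with the fingertips, without lifting anything, push the sliding glass lid fully shut; then press the long spring catch bar right down with one fingertip and keep it down for the whole stroke while the other fingertip pushes the upright blade of the bolt away from you, until the bolt is fully home through the staple on the lid. Then let go so that the catch springs back up behind it, and leave the things standing on and around the case where they are.

Things in the scene. Friction and masses are not known exactly. Their poses are not given: they have to be found in the camera images.
- case: Low wooden case fixed to the counter; top face 70 mm up. Origin on the counter; spans x -130..130, y -185..215 mm in its frame (+x away from robot, +y left, yaw within 20 deg). y < -55: deck with catch and bolt; y -55..70: well under the lid; y > 70: fixed glass level with the top. Catch bar and bolt blade are 60 mm apart in y (centres); nothing between them rises over 21 mm above the top.
- catch_top (a point): Centre of the top of the catch, a steel bar 140 mm long (case x), 26 mm wide (y), sprung over a steel housing; at case x -45, y -145 mm. Its flat top is 38 mm above the case's top face when up, 28 mm when fully pressed. It goes straight down wherever it is pressed; a fingertip may glide along it. The point moves with it.
- catch (a joint): Press of the catch, m: 0 up, 0.010 fully down. Spring force 3.5 N at first, 7 N fully down; springs back when let go. From about 0.008 its tooth is clear of the comb under the bolt and the bolt can slide; let go part-way, it enters the comb's next gap and stops the bolt.
- bolt_blade (a point): On the bolt's upright steel blade, 10 mm thick (x), 24 mm wide (y), top 58 mm above the case's top face; the point is at its centre in x and y, 43 mm above that face (case y -85 mm; x -60 mm withdrawn, 0 home). Push the flat face that looks to the robot, along case +x. On the robot's side of it nothing of the bolt is over 21 mm above the top face.
- bolt (a joint): Slide of the bolt along case +x, m: 0 withdrawn (starts within 0.002), 0.060 fully home, rod through the staple. Friction about 2 N; stays where left. Cannot pass 0.003 until the catch is pressed. With the lid over 4 mm open the rod jams on the staple's side or misses it.
- lid_edge (a point): Middle of the lid's vertical end face looking along case +y, the face to push: 240 mm long (x), 20 mm high, from 1 to 21 mm above the case's top face; the point is 11 mm above it, at case x 0, y +70 mm when shut, plus the opening otherwise. The lid is a flat slab of wooden frame and glass, 240 x 130 x 20 mm.
- lid (a joint): Opening of the lid along the case's +y, m: 0 shut against its stop, 0.10 fully open; starts ajar. Friction about 2.5 N; it stays where it is left.
- staple (a point): Centre of the opening of the steel staple fixed to the lid, which the bolt's rod enters (opening 18 mm wide for a 10 mm rod; staple 20 mm long in x, top 25 mm above the case's top face). At case x = +50 mm, y = -85 mm when the lid is shut, and moves with the lid.
- weight: Bystander: brass weight, 28 mm across, 34 mm high, on the far right corner of the case's deck. Origin at its underside's centre.
- tin: Bystander: small steel tin, 30 mm across, 34 mm high, on the far left corner of the case. Origin under its centre.
- jar_a: Bystander: amber jar with black cap, 84 mm across, 130 mm high, on the counter right of the case. Origin under its centre.
- jar_b: Bystander: second such jar, right of the case and farther away. Origin under its centre.
- bowl: Bystander: brass bowl, 100 mm across, 40 mm high, on the counter left of the case. Origin under its centre.
- carton: Bystander: cardboard carton 90 by 65 by 45 mm, left of the case and nearer the robot. Origin under its centre.
- tape: Bystander: cardboard ring (empty roll), 90 mm across, 24 mm high, on the counter between robot and case. Origin under its centre.

How it is judged:
By the outcome, as a careful person would: the job done as asked, in the order asked, and still so for the second after the job is handed in, with the robot touching nothing.
It also fails if it takes over 42 s, if anything falls off the work surface, if the arm or the gripper's body presses on something with over 40 N, if the wrist force passes 120 N, or if a joint passes its speed limit or range.

## Robot

A 6-joint arm with a two-finger parallel gripper is mounted at the origin on the work surface. World frame = base frame: x ahead of the robot, y to its left, z up, the work surface at z = 0. Lengths are in mm, angles in rad, forces in N, time in s.
With the tool pointing down it reaches from about 375 to 900 mm from the base axis. Payload 3.1 kg.
Tool frame: the origin (TCP) lies midway between the tips of the shut fingers; the grasp point (between the pads) lies 19 mm behind it (env.pinch_z is the distance from the TCP to the grasp point, in mm); y points along the fingers, x is the direction in which the jaws open and shut, and the axes are right-handed (so a half turn about y gives the same grasp; the last joint's range is limited). The gripper opens to 87 mm and grips with 3 to 60 N. Pads are 19 mm wide; open, the fingers measure 117 mm over their backs; the gripper's body (75 mm by 190 mm) begins 51 mm behind the grasp point.
Start: joints at [-1.347, 0.527, 1.433, -0, 1.181, -0.178], TCP at [244.442, -575.191, 222.548] pointing down, gripper open.
Joint ranges: [-3.08, 3.08], [-0.75, 2.2], [0.22, 2.44], [-1.43, 4.57], [0, 2.65], [-2.85, 2.85]. Speed limits (rad/s): [2.79, 2.79, 3.14, 3.14, 3.14, 3.14].

## Interface

Orientations are given as a rotation vector (axis times angle).
In Python, from rig import env gives the robot as it stands.
- The arm moves only by the tool jog_arm, never from a script. Its argument "increments" is a list of rows, each a list of 7 numbers: the finger opening in cm, from 0 to 8.7, then the shift along the tool's x, y, z in cm, then the turn, a rotation vector about the tool's x, y, z in rad. A call has 1 to 5 rows; each row shifts and turns the commanded pose from where the row before left it, along the tool's axes as they then stand; what a row does not reach is not made up. A row lasts 1/10 s, in which the tool goes at most 50 mm and 8.59 degrees, less where a joint would pass 70% of its speed; a pose out of reach is approached as far as the arm can. A call is refused whole if a number of a shift passes 5 or a number of a turn 0.15, either way. A call with a gripper value outside its range is refused whole. The fingers move at their own pace and stop on an object; the grip force is fixed at half the most. Time passes only in rows, so rows that do not move let the fingers close. It gives the time, the measured TCP pose, the force and the opening at its end, in the units of the state.
- env.observe(): the state, without advancing time (a new reading comes with each control period).
- env.grab_frame(name): name is "scene" or "side" or "wrist"; returns the picture (480x640x3 uint8, red, green, blue); there is no depth.
- env.get_calibration(name): a dict with "intrinsics" (3x3 intrinsics, pixels), "xyz" and "orientation" of the camera in the world. Camera axes: x right, y down, z forward; pixel columns grow to the right and rows downward; lengths in mm; the calibration is good to about 2 mm. The wrist camera is an equidistant fisheye: a pixel r from the principal point sees the ray r / f radians off the axis. A picture is of the moment at which its call begins: read the wrist's pose just before it. get_calibration takes no time and is no camera call; for the wrist camera it gives the pose at the moment of the call.
- env.finish_job(): hands the job in, once; it reports no verdict.
The state is a dict: "clock": time; "q": joint angles; "dq": joint speeds; "joint_torque": joint torques, N m; "ee_pos": TCP position; "tool_rot": TCP orientation; "ft_force": force on the tool from outside, world axes, zero at the start; "moment": the same for the moment, N m; "width": finger opening in mm.
Only numpy, scipy, OpenCV 4.12 (cv2) and the standard library are available. Lean on these libraries where they do the work, as an engineer would, in place of code of your own. Each camera call takes 0.05 s, during which the arm holds its last target. There are 200 camera calls.

## Working session

There is one attempt and no reset: what is moved stays moved. The work goes in short steps, Python scripts to look and compute and a tool call to move; the robot and the scene stay as the last step left them, time stands still between calls to the robot, and variables do not carry over. Pictures are saved under pics/ and viewed, about 8 in all and at most 12, crops included, and the job is handed in when it is done.

Besides the shell and the picture viewer there is one more tool, called after ">>>" as a command line: name --pt "numbers of a row" for each row, then --argument value for the rest. jog_arm: Moves the arm, as the interface text tells. Its arguments: {"type":"object","properties":{"increments":{"type":"array"}},"required":["increments"]}

```bash
ls; mkdir -p pics
python3 - <<'E'
from rig import env
import cv2,numpy as np
np.set_printoptions(precision=4,suppress=True)
for n in("scene","side"):
    cv2.imwrite(f"pics/{n}0.png",env.grab_frame(n)[...,::-1])
for n in("scene","side","wrist"):
    print(n,env.get_calibration(n))
print(env.observe(),env.pinch_z)
E
```

```text
pics
scene {'intrinsics': array([[433.785 ,   0.    , 326.881 ],
       [  0.    , 433.785 , 237.9143],
       [  0.    ,   0.    ,   1.    ]]), 'xyz': array([1293.1737,  177.9022,  565.4772]), 'orientation': array([-1.4776, -1.7714,  0.998 ])}
side {'intrinsics': array([[510.673 ,   0.    , 309.8778],
       [  0.    , 510.673 , 248.5483],
       [  0.    ,   0.    ,   1.    ]]), 'xyz': array([ 74.3229, 653.7437, 616.2331]), 'orientation': array([-0.7589,  2.4035, -1.2859])}
wrist {'intrinsics': array([[371.6483,   0.    , 318.6503],
       [  0.    , 371.6483, 245.5189],
       [  0.    ,   0.    ,   1.    ]]), 'xyz': array([ 315.9698, -543.3785,  384.0658]), 'orientation': array([ 2.4107, -1.5938, -0.236 ])}
{'clock': 0.1, 'q': array([-1.3475,  0.5284,  1.4338, -0.    ,  1.1814, -0.1785]), 'dq': array([ 0.0017, -0.0029, -0.0028, -0.0004,  0.0011,  0.0011]), 'joint_torque': array([ -0.0004, -44.0986, -17.715 ,   0.0634,   0.0534,  -0.    ]), 'ee_pos': array([ 244.3022, -574.5497,  221.6584]), 'tool_rot': array([-1.3715,  0.9093, -0.907 ]), 'ft_force': array([-1.3321,  0.4702, -0.1447]), 'moment': array([-0.0194, -0.0032, -0.0139]), 'width': 86.64386409006461} 18.700000000000003
```

View pics/scene0.png

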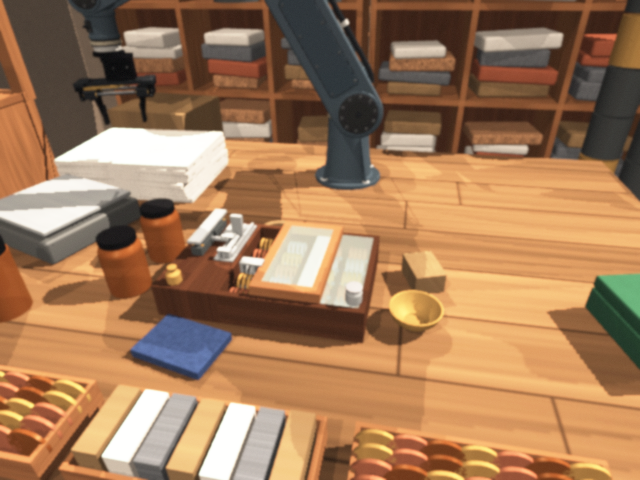

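View pics/side0.png

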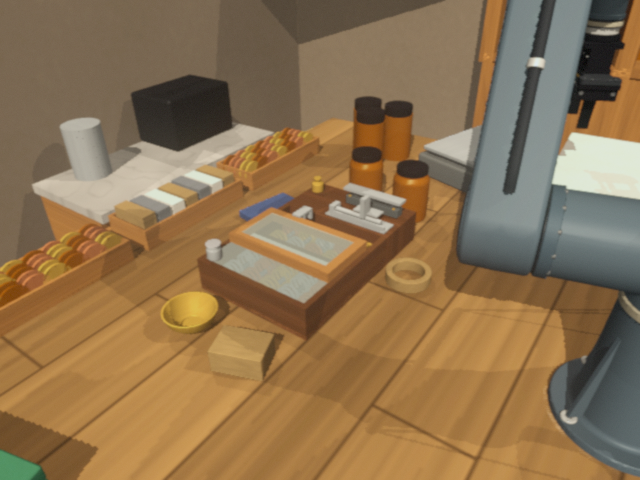

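The scene camera shows the case from the far side: top corners near (158,287), (365,312) and (380,236). In the side view they're near (202,258), (305,300) and (414,218), with the lid ajar, the catch at about (373,197) and the blade at about (365,205). I'll crop both for finer pixel positions.

Run:
```python
import cv2
a=cv2.imread("pics/scene0.png")[195:345,140:400]; b=cv2.imread("pics/side0.png")[165:335,190:430]
for n,i,o in(("a",a,(140,195)),("b",b,(190,165))):
    i=cv2.resize(i,None,fx=3,fy=3,interpolation=cv2.INTER_CUBIC)
    for k in range(0,i.shape[1],60): cv2.putText(i,str(o[0]+k//3),(k,8),0,.3,(0,255,255)); cv2.line(i,(k,8),(k,14),(0,255,255))
    for k in range(0,i.shape[0],60): cv2.putText(i,str(o[1]+k//3),(0,k+4),0,.3,(0,255,255))
    cv2.imwrite(f"pics/crop_{n}.png",i)
```

```text
(no output)
```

View pics/crop_a.png

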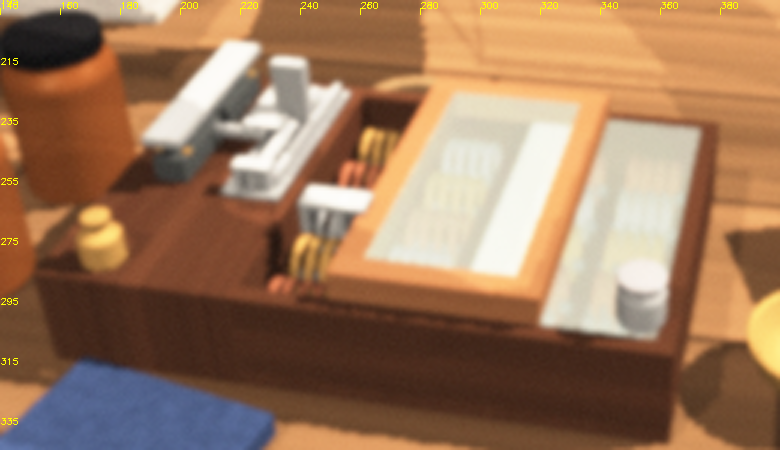

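View pics/crop_b.png

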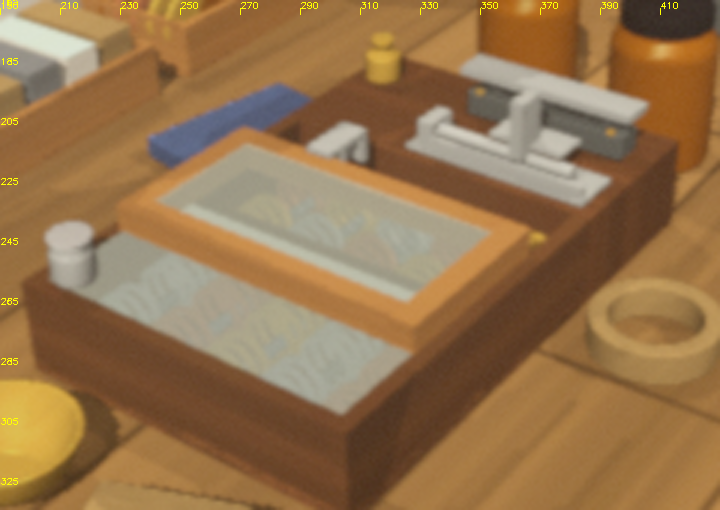

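```bash
cat > h.py <<'E'
from rig import env
import numpy as np
from scipy.spatial.transform import Rotation as R
from scipy.optimize import least_squares
np.set_printoptions(precision=1,suppress=True)
def cast(n,px,z):
    c=env.get_calibration(n); d=R.from_rotvec(c["orientation"]).apply(np.linalg.solve(c["intrinsics"],[*px,1]))
    return c["xyz"]+d*(z-c["xyz"][2])/d[2]
E
python3 - <<'E'
from h import *
A=lambda x,y:(x/3+140,y/3+195)
B=lambda x,y:(x/3+190,y/3+165)
obs=[("scene",A(38,272),(130,-185)),("scene",A(675,355),(130,215)),("scene",A(717,123),(-130,215)),
("side",B(25,285),(130,215)),("side",B(345,430),(-130,215)),("side",B(677,145),(-130,-185))]
P=[(cast(n,p,70)[:2],np.array(m)) for n,p,m in obs]
f=lambda v:np.concatenate([v[:2]+R.from_euler('z',v[2]).as_matrix()[:2,:2]@m-p for p,m in P])
s=least_squares(f,[600,0,0]); v=s.x; print("case",v[:2],"yaw",round(v[2],4),"res",s.fun.reshape(-1,2))
M=R.from_euler('z',v[2]).as_matrix()[:2,:2]
loc=lambda n,p,z: M.T@(cast(n,p,z)[:2]-v[:2])
for t,n,p,z in [("lid",'scene',A(540,300),91),("lid",'scene',A(608,97),91),("lid",'side',B(413,325),91),("lid",'side',B(120,205),91),
 ("catch",'scene',A(205,90),108),("catch",'side',B(556,88),108),("blade",'scene',A(289,60),128),("blade",'side',B(526,94),128),
 ("weight",'scene',A(102,268),70),("weight",'side',B(383,78),70),("tin",'scene',A(640,328),70),("tin",'side',B(72,283),70),
 ("tape",'side',B(655,370),0),("jarA top",'scene',(158,209),130),("jarA top",'side',(411,169),130)]:
    q=cast(n,p,z)[:2]; print(t,n,"case",M.T@(q-v[:2]),"world",q)
E
```

```text
case [596.5 -77. ] yaw -0.018 res [[-0.8 -2.2]
 [-0.8  1. ]
 [-4.2  3.4]
 [ 6.2 -0.2]
 [-1.8  3.9]
 [ 1.4 -5.9]]
lid scene case [122.9 134.3] world [721.8  55.1]
lid scene case [-112.4  133. ] world [486.5  58. ]
lid side case [-119.   132.8] world [480.   57.9]
lid side case [116.3 133.8] world [715.2  54.6]
catch scene case [ -39.7 -144.1] world [ 554.3 -220.4]
catch side case [ -50.7 -142.5] world [ 543.3 -218.6]
blade scene case [-58.5 -86. ] world [ 536.5 -161.9]
blade side case [-57.4 -89.3] world [ 537.5 -165.3]
weight scene case [ 119.4 -145.7] world [ 713.3 -224.9]
weight side case [ 105.8 -145.9] world [ 699.7 -224.7]
tin scene case [111.6 191. ] world [711.5 112. ]
tin side case [100.8 196.3] world [700.9 117.4]
tape side case [-204.4  -18.7] world [391.8 -92. ]
jarA top scene case [ -48.9 -261.7] world [ 542.9 -337.8]
jarA top side case [ -74.4 -256.8] world [ 517.6 -332.4]
```

```bash
cat >> h.py <<'E'
V=np.array([596.5,-77.,-0.018])
def W(cx,cy,z): return np.array([*(V[:2]+R.from_euler('z',V[2]).as_matrix()[:2,:2]@[cx,cy]),z])
def C(p): return np.array([*(R.from_euler('z',V[2]).as_matrix()[:2,:2].T@(p[:2]-V[:2])),p[2]])
def Rt():  # tool pointing down, jaws along case y: y_t=-z, x_t=-y_case(sign chosen), z_t = x×y
    cur=R.from_rotvec(env.observe()["tool_rot"]); best=None
    for s in(1,-1):
        yc=R.from_euler('z',V[2]).apply([0,s,0]); d=np.array([0,0,-1.])
        T=R.from_matrix(np.c_[yc,d,np.cross(yc,d)])
        e=(cur.inv()*T).as_rotvec()
        if best is None or np.linalg.norm(e)<np.linalg.norm(best[1]): best=(T,e)
    return best
def go(cx,cy,z):
    o=env.observe(); T,e=Rt(); d=W(cx,cy,z)-o["ee_pos"]
    print("clk",o["clock"],"case tcp",C(o["ee_pos"]),"w",o["width"],"F",o["ft_force"])
    print("rot(tool)",e.round(3),"shift cm now axes",(R.from_rotvec(o["tool_rot"]).inv().apply(d)/10).round(2),"in target axes",(T.inv().apply(d)/10).round(2))
E
python3 - <<'E'
from h import *
print(R.from_rotvec(env.observe()["tool_rot"]).as_matrix().round(3),Rt()[0].as_matrix().round(3))
go(0,170,200)
E
```

```text
[[ 0.4 -0.   0.9]
 [-0.9  0.   0.4]
 [-0.  -1.   0. ]] [[-0.  0.  1.]
 [-1.  0. -0.]
 [ 0. -1.  0.]]
clk 0.1 case tcp [-343.2 -503.8  221.7] w 86.64386409006461 F [-1.3  0.5 -0.1]
rot(tool) [ 0.   0.4 -0. ] shift cm now axes [-47.5   2.3  58.8] in target axes [-67.4   2.2  34.3]
```

>>> jog_arm --pt "0 -2.8 0 3.4 0 0.1 0" --pt "0 -3.0 0 3.2 0 0.1 0" --pt "0 -3.3 0 2.8 0 0.1 0" --pt "0 -3.6 0 2.4 0 0.1 0" --pt "0 -4 0 2 0 0 0"

```text
clock: 0.6
ee_pos: [347.8, -380.2, 222.2]
tool_rot: [-1.209, 1.21, -1.209]
ft_force: [0.0, 0.4, 0.0]
width: 54.9
```

```bash
python3 -c "
from h import *
go(0,170,200)"
```

```text
clk 0.6 case tcp [-243.2 -307.6  222.2] w 54.85870619504523 F [0.  0.4 0. ]
rot(tool) [ 0.  0. -0.] shift cm now axes [-47.3   2.2  25.1] in target axes [-47.8   2.2  24.3]
```

>>> jog_arm --pt "0 -4.3 0 2.2 0 0.01 0" --pt "0 -4.3 0 2.2 0 0 0" --pt "0 -4.3 0 2.2 0 0 0" --pt "0 -4.3 0 2.2 0 0 0" --pt "0 -4.3 0 2.2 0 0 0"

```text
clock: 1.1
ee_pos: [459.1, -165.5, 222.4]
tool_rot: [-1.205, 1.216, -1.215]
ft_force: [0.8, -1.2, -0.8]
width: 15.0
```

>>> jog_arm --pt "0 -4.3 0 2.2 0 0 0" --pt "0 -4.3 0 2.2 0 0 0" --pt "0 -4.3 0 2.2 0 0 0" --pt "0 -4.3 0 2.2 0 0 0" --pt "0 -3 1 1 0 0 0"

```text
clock: 1.6
ee_pos: [560.8, 36.6, 213.4]
tool_rot: [-1.203, 1.211, -1.216]
ft_force: [1.1, -0.5, -0.9]
width: 0.5
```

```bash
sed -i 's/precision=1/precision=3/' h.py; python3 -c "
from h import *
go(0,170,120)
import cv2
o=env.observe();print(env.get_calibration('wrist'))
cv2.imwrite('pics/w1.png',env.grab_frame('wrist')[...,::-1])"
```

```text
clk 1.6 case tcp [-37.692 112.89  213.399] w 0.544745309271344 F [ 1.054 -0.51  -0.944]
rot(tool) [-0.004  0.012 -0.   ] shift cm now axes [-5.66  9.36  3.8 ] in target axes [-5.71  9.34  3.77]
{'intrinsics': array([[371.648,   0.   , 318.65 ],
       [  0.   , 371.648, 245.519],
       [  0.   ,   0.   ,   1.   ]]), 'xyz': array([638.046,  36.667, 376.107]), 'orientation': array([ 2.061, -2.073, -0.299])}
```

View pics/w1.png

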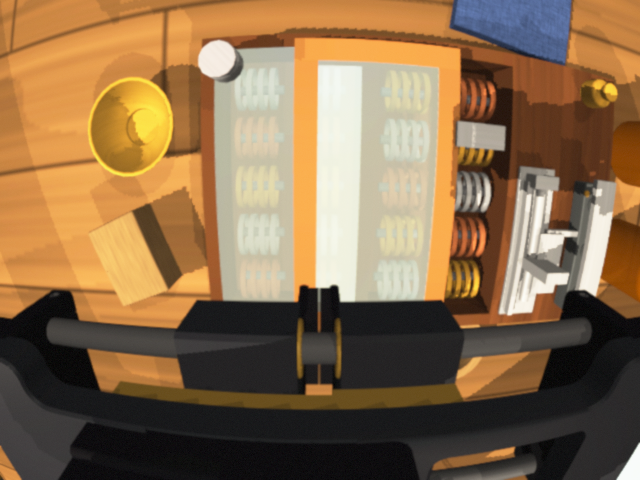

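The wrist view shows the lid's push edge at column ~294 (rows 40–300), the case's far left corner at (204,40) and the lid's far right corner at (460,47). The catch bar is at about (597,240) and the shut fingers at (320,300). I'll check yaw from these.

```bash
cat >> h.py <<'E'
def fish(px,z,c):
    K=c["intrinsics"]; u=(np.array(px)-K[:2,2])/K[0,0]; r=np.linalg.norm(u)
    d=R.from_rotvec(c["orientation"]).apply([*(np.sin(r)*u/r),np.cos(r)]); return c["xyz"]+d*(z-c["xyz"][2])/d[2]
E
python3 -c "
from h import *
c=dict(intrinsics=np.array([[371.648,0,318.65],[0,371.648,245.519],[0,0,1]]),xyz=np.array([638.046,36.667,376.107]),orientation=np.array([2.061,-2.073,-.299]))
for n,p,z in [('lid corner 120,133',(294,39),91),('lid edge',(294,170),91),('lid edge',(294,295),91),('lid c 120,3',(460,47),91),('case 130,215',(204,40),70),('catch far end 25,-145',(600,181),108),('well edge -55',(513,60),70),('well edge',(497,290),70)]: print(n,C(fish(p,z,c)))
go(0,165,120)"
```

```text
lid corner 120,133 [117.824 133.705  91.   ]
lid edge [ 15.247 132.668  91.   ]
lid edge [-88.362 133.202  91.   ]
lid c 120,3 [120.501   3.121  91.   ]
case 130,215 [127.132 211.092  70.   ]
catch far end 25,-145 [  23.431 -137.825  108.   ]
well edge -55 [122.976 -57.636  70.   ]
well edge [-94.144 -61.437  70.   ]
clk 1.65 case tcp [-38.761 116.623 211.113] w 0.560790972112279 F [ 0.995  1.36  -1.998]
rot(tool) [-0.001  0.014 -0.004] shift cm now axes [-4.75  9.13  3.94] in target axes [-4.84  9.11  3.88]
```

>>> jog_arm --pt "0 -2.8 2 1.9 0 0.01 0" --pt "0 -2.8 2 1.9 0 0 0" --pt "0 0 3 0 0 0 0" --pt "0 0 2.2 0 0 0 0" --pt "0 0 0 0 0 0 0"

```text
clock: 2.15
ee_pos: [593.9, 89.4, 116.8]
tool_rot: [-1.207, 1.229, -1.218]
ft_force: [0.2, 0.5, -0.6]
width: 0.4
```

```bash
python3 -c "
from h import *
go(0,158,79)"
```

```text
clk 2.15 case tcp [ -5.644 166.373 116.81 ] w 0.41678275619474664 F [ 0.247  0.453 -0.577]
rot(tool) [ 0.009  0.    -0.   ] shift cm now axes [0.84 3.78 0.6 ] in target axes [0.84 3.78 0.56]
```

>>> jog_arm --pt "0 0 2 0.3 0 0 0" --pt "0 0 1.8 0.3 0 0 0" --pt "0 1 0 0 0 0 0" --pt "0 0.5 0 0 0 0 0" --pt "0 0.5 0 0 0 0 0"

```text
clock: 2.65
ee_pos: [603.5, 68.1, 84.0]
tool_rot: [-1.199, 1.221, -1.224]
ft_force: [-0.4, 0.2, 0.3]
width: 0.3
```

```bash
python3 -c "
from h import *
go(0,85,80)"
```

```text
clk 2.65 case tcp [  4.43  145.166  84.036] w 0.348090743138603 F [-0.445  0.193  0.322]
rot(tool) [-0.002 -0.001  0.   ] shift cm now axes [ 6.02  0.4  -0.44] in target axes [ 6.02  0.4  -0.44]
```

>>> jog_arm --pt "0 0.6 0.3 0 0 0 0" --pt "0 1 0 -0.1 0 0 0" --pt "0 1 0 -0.1 0 0 0" --pt "0 1 0 -0.1 0 0 0" --pt "0 1 0 0 0 0 0"

```text
clock: 3.15
ee_pos: [599.0, 22.4, 79.8]
tool_rot: [-1.2, 1.222, -1.223]
ft_force: [1.8, 2.8, 2.1]
width: 0.1
```

```bash
python3 -c "
from h import *
go(0,85,80)"
```

```text
clk 3.15 case tcp [ 0.675 99.44  79.821] w 0.10626364691119165 F [1.813 2.81  2.101]
rot(tool) [-0. -0. -0.] shift cm now axes [ 1.44 -0.02 -0.07] in target axes [ 1.44 -0.02 -0.07]
```

>>> jog_arm --pt "0 0.6 0 0 0 0 0" --pt "0 0.5 0 0 0 0 0" --pt "0 0.3 0 0 0 0 0" --pt "0 0.2 0 0 0 0 0"

```text
clock: 3.55
ee_pos: [598.2, 7.0, 79.4]
tool_rot: [-1.201, 1.223, -1.222]
ft_force: [1.3, 3.2, 2.1]
width: 0.3
```

>>> jog_arm --pt "0 0.2 0 0 0 0 0" --pt "0 0.2 0 0 0 0 0" --pt "0 0 0 0 0 0 0"

```text
clock: 3.85
ee_pos: [598.2, 3.0, 79.4]
tool_rot: [-1.202, 1.223, -1.222]
ft_force: [-0.0, 0.9, -0.0]
width: 0.8
```

```bash
python3 -c "
from h import *
go(0,85,80)"
```

```text
clk 3.85 case tcp [ 0.221 80.041 79.402] w 0.7572166390224584 F [-0.038  0.926 -0.03 ]
rot(tool) [0.001 0.    0.   ] shift cm now axes [-0.5  -0.06 -0.02] in target axes [-0.5  -0.06 -0.02]
```

>>> jog_arm --pt "0 0.2 0 0 0 0 0" --pt "0 0.2 0 0 0 0 0"

```text
clock: 4.05
ee_pos: [598.1, -0.1, 79.4]
tool_rot: [-1.2, 1.224, -1.221]
ft_force: [0.3, 8.2, 1.7]
width: 0.8
```

>>> jog_arm --pt "0 0.2 0 0 0 0 0" --pt "0 0 0 0 0 0 0"

```text
clock: 4.25
ee_pos: [598.1, -0.1, 79.5]
tool_rot: [-1.196, 1.227, -1.22]
ft_force: [0.9, 10.2, 1.3]
width: 0.3
```

>>> jog_arm --pt "0 0.2 0 0 0 0 0" --pt "0 0 0 0 0 0 0"

```text
clock: 4.45
ee_pos: [598.1, -0.2, 79.5]
tool_rot: [-1.194, 1.228, -1.219]
ft_force: [1.9, 16.0, 1.1]
width: 0.3
```

>>> jog_arm --pt "0 -1.2 0 0 0 0 0" --pt "0 -0.5 -2 0 0 0 0" --pt "5.3 0 -4 0 0 0 0" --pt "5.3 1 -2.5 -1 0 0 0" --pt "5.3 3 0 -1.5 0 0 0"

```text
clock: 4.95
ee_pos: [576.0, -27.1, 168.4]
tool_rot: [-1.198, 1.212, -1.226]
ft_force: [0.5, -1.2, -0.2]
width: 17.2
```

>>> jog_arm --pt "5.3 4 0 -1.5 0 0 0" --pt "5.3 4 0 -1.5 0 0 0" --pt "5.3 4 0 -1.5 0 0 0" --pt "5.3 3 0 -1 0 0 0" --pt "5.3 0 0 0 0 0 0"

```text
clock: 5.45
ee_pos: [513.9, -180.7, 164.5]
tool_rot: [-1.201, 1.225, -1.228]
ft_force: [0.9, -0.1, 1.2]
width: 50.8
```

```bash
python3 -c "
from h import *
go(-82,-115,114)
import cv2
c=env.get_calibration('wrist')
cv2.imwrite('pics/w2.png',env.grab_frame('wrist')[...,::-1]); print(c['xyz'],c['orientation'])"
```

```text
clk 5.45 case tcp [ -80.678 -105.137  164.492] w 50.76732852285594 F [ 0.872 -0.131  1.19 ]
rot(tool) [ 0.001 -0.005  0.003] shift cm now axes [ 0.97  5.05 -0.12] in target axes [ 0.99  5.05 -0.13]
[ 591.94  -181.43   326.806] [ 2.041 -2.088 -0.304]
```

View pics/w2.png

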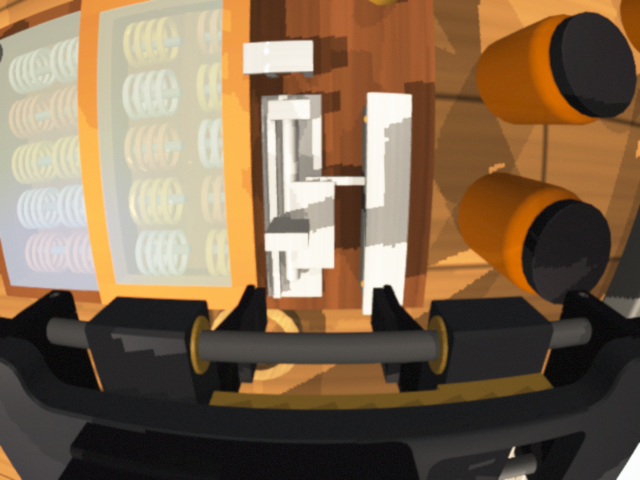

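The wrist view shows the lid shut. The staple is at (278,57), the catch bar from (388,93) to (383,312), the blade top at about (286,243), and the jars on the right are clear.

```bash
python3 -c "
from h import *
c=dict(env.get_calibration('wrist'),xyz=np.array([591.94,-181.43,326.806]),orientation=np.array([2.041,-2.088,-.304]))
for n,p,z in [('catch far 25,-145',(389,94),108),('catch near -115,-145',(383,312),108),('blade top',(286,243),128),('blade robot edge',(286,250),128),('staple top 50,-85',(279,50),95),('lid right edge y-60',(247,150),91)]: print(n,C(fish(p,z,c)))
go(-82,-113,114)"
```

```text
catch far 25,-145 [  23.623 -146.31   108.   ]
catch near -115,-145 [-114.841 -147.439  108.   ]
blade top [-60.895 -86.596 128.   ]
blade robot edge [-64.994 -86.473 128.   ]
staple top 50,-85 [ 53.124 -81.081  95.   ]
lid right edge y-60 [-10.003 -59.665  91.   ]
clk 5.5 case tcp [ -80.323 -103.035  164.434] w 51.62223984348498 F [-0.695  0.396  0.569]
rot(tool) [ 0.001 -0.004  0.001] shift cm now axes [ 0.99  5.04 -0.16] in target axes [ 1.    5.04 -0.17]
```

>>> jog_arm --pt "5.3 1.3 0 -0.3 0 0 0" --pt "5.3 0 2.0 0 0 0 0" --pt "5.3 0 2.0 0 0 0 0" --pt "5.3 0 1.0 0 0 0 0" --pt "5.3 0 0 0 0 0 0"

```text
clock: 6.0
ee_pos: [511.2, -188.2, 113.1]
tool_rot: [-1.202, 1.225, -1.219]
ft_force: [-0.2, 0.9, -0.1]
width: 52.8
```

```bash
python3 -c "
from h import *
go(-83,-116,98)"
```

```text
clk 6.0 case tcp [ -83.313 -112.7    113.115] w 52.76059816862992 F [-0.241  0.932 -0.082]
rot(tool) [ 0.003  0.001 -0.002] shift cm now axes [0.33 1.51 0.04] in target axes [0.33 1.51 0.03]
```

>>> jog_arm --pt "5.3 0.25 0.4 0 0 0 0" --pt "5.3 0 0.4 0 0 0 0" --pt "5.3 0 0.4 0 0 0 0" --pt "5.3 0 0.3 0 0 0 0" --pt "5.3 0 0 0 0 0 0"

```text
clock: 6.5
ee_pos: [512.9, -192.4, 100.2]
tool_rot: [-1.2, 1.22, -1.225]
ft_force: [0.2, -0.3, 5.1]
width: 53.1
```

```bash
python3 -c "
from h import *
go(-83,-116,98)"
```

```text
clk 6.5 case tcp [ -81.475 -116.879  100.201] w 53.14212868144795 F [ 0.191 -0.25   5.126]
rot(tool) [-0.002 -0.     0.002] shift cm now axes [-0.09  0.22 -0.15] in target axes [-0.09  0.22 -0.15]
```

>>> jog_arm --pt "5.3 0 0.2 0 0 0 0" --pt "5.3 0 0.1 0 0 0 0" --pt "5.3 0 0 0 0 0 0"

```text
clock: 6.8
ee_pos: [513.0, -192.5, 98.1]
tool_rot: [-1.2, 1.22, -1.225]
ft_force: [-0.6, 0.9, 9.8]
width: 53.0
```

>>> jog_arm --pt "5.3 0 0.1 0 0 0 0" --pt "5.3 0 0 0 0 0 0"

```text
clock: 7.0
ee_pos: [513.0, -192.5, 97.9]
tool_rot: [-1.2, 1.219, -1.225]
ft_force: [-1.7, 0.6, 14.5]
width: 52.8
```

>>> jog_arm --pt "5.3 0 0 0.4 0 0 0" --pt "5.3 0 0 0.5 0 0 0" --pt "5.3 0 0 0.5 0 0 0"

```text
clock: 7.3
ee_pos: [518.7, -191.9, 97.7]
tool_rot: [-1.212, 1.233, -1.213]
ft_force: [-19.7, -2.2, 25.8]
width: 52.9
```

>>> jog_arm --pt "5.3 0 0 0.6 0 0 0" --pt "5.3 0 0 0.6 0 0 0"

```text
clock: 7.5
ee_pos: [528.6, -191.7, 97.7]
tool_rot: [-1.215, 1.236, -1.21]
ft_force: [-24.1, -3.6, 29.2]
width: 52.8
```

>>> jog_arm --pt "5.3 0 -0.1 0.5 0 0 0" --pt "5.3 0 0 0.6 0 0 0"

```text
clock: 7.7
ee_pos: [541.8, -191.7, 98.0]
tool_rot: [-1.21, 1.234, -1.213]
ft_force: [-16.0, -1.3, 20.4]
width: 53.0
```

>>> jog_arm --pt "5.3 0 0 0.6 0 0 0" --pt "5.3 0 0 0.6 0 0 0"

```text
clock: 7.9
ee_pos: [553.9, -191.9, 98.0]
tool_rot: [-1.211, 1.234, -1.213]
ft_force: [-16.3, -0.4, 20.4]
width: 53.1
```

```bash
python3 -c "
from h import *
go(-14.5,-116,98)"
```

```text
clk 7.9 case tcp [ -40.573 -115.647   98.002] w 53.064540063092906 F [-16.254  -0.414  20.434]
rot(tool) [ 0.015  0.001 -0.002] shift cm now axes [ 0.04 -0.04  2.61] in target axes [0.04 0.   2.61]
```

>>> jog_arm --pt "5.3 0 0 0.6 0 0 0" --pt "5.3 0 0 0.6 0 0 0" --pt "5.3 0 0 0.5 0 0 0" --pt "5.3 0 0 0.3 0 0 0"

```text
clock: 8.3
ee_pos: [574.3, -192.3, 98.0]
tool_rot: [-1.21, 1.233, -1.213]
ft_force: [-16.0, -0.8, 19.9]
width: 52.9
```

>>> jog_arm --pt "5.3 0 0 0.3 0 0 0" --pt "5.3 0 0 0.3 0 0 0"

```text
clock: 8.5
ee_pos: [578.6, -192.4, 98.0]
tool_rot: [-1.214, 1.235, -1.21]
ft_force: [-23.1, -2.8, 24.8]
width: 53.0
```

>>> jog_arm --pt "5.3 0 0 0.2 0 0 0" --pt "5.3 0 0 0.1 0 0 0"

```text
clock: 8.7
ee_pos: [578.6, -192.4, 98.0]
tool_rot: [-1.219, 1.239, -1.206]
ft_force: [-26.7, -2.4, 27.1]
width: 53.0
```

>>> jog_arm --pt "5.3 0 0 0.4 0 0 0" --pt "5.3 0 0 0.1 0 0 0"

```text
clock: 8.9
ee_pos: [578.7, -192.3, 98.0]
tool_rot: [-1.227, 1.246, -1.198]
ft_force: [-35.7, -5.6, 32.9]
width: 53.2
```

```bash
python3 -c "
from h import *
go(-14.5,-116,98)
import cv2
i=env.grab_frame('side')[...,::-1][165:265,290:430]
j=env.grab_frame('wrist')[...,::-1]
cv2.imwrite('pics/m3.png',np.hstack([cv2.resize(i,(420,300),interpolation=2),j[20:320,200:500]]))
c=env.get_calibration('wrist');print(c['xyz'],c['orientation'])"
```

```text
clk 8.9 case tcp [ -15.74  -115.618   98.017] w 53.16688807987225 F [-35.664  -5.567  32.875]
rot(tool) [ 0.036  0.006 -0.003] shift cm now axes [ 0.04 -0.    0.12] in target axes [0.04 0.   0.12]
[ 662.233 -193.261  257.475] [ 2.034 -2.058 -0.343]
```

View pics/m3.png

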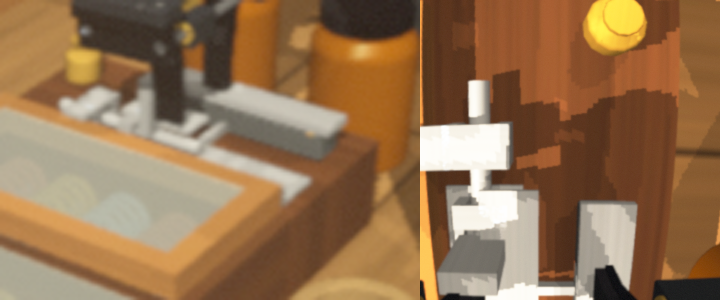

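The bolt rod passes right through the staple and sticks out at (480,95) in the crop. The weight hasn't moved. Next I back off and release.

>>> jog_arm --pt "5.3 0 0 -0.5 0 0 0" --pt "5.3 0 0 -0.5 0 0 0" --pt "5.3 0 0 -0.4 0 0 0" --pt "5.3 0 0 0 0 0 0"

```text
clock: 9.4
ee_pos: [578.3, -192.4, 98.1]
tool_rot: [-1.203, 1.227, -1.22]
ft_force: [-6.5, 1.3, 12.3]
width: 53.4
```

>>> jog_arm --pt "5.3 0 -1 -0.2 0 0 0" --pt "5.3 0 -2 0 0 0 0" --pt "5.3 0 -4 0 0 0 0" --pt "5.3 0 -4 -1 0 0 0" --pt "5.3 0 0 0 0 0 0"

```text
clock: 9.9
ee_pos: [571.3, -194.2, 212.2]
tool_rot: [-1.197, 1.213, -1.231]
ft_force: [0.3, 1.4, 0.8]
width: 52.8
```

```bash
python3 -c "
from h import *
go(-14.5,-116,98)
import cv2
c=env.get_calibration('wrist')
j=env.grab_frame('wrist')[...,::-1]
i=env.grab_frame('side')[...,::-1][165:335,190:430]
cv2.imwrite('pics/m4.png',np.hstack([cv2.resize(i,(424,300),interpolation=2),j[20:320,200:560]]))
print(c['xyz'],c['orientation'])"
```

```text
clk 9.9 case tcp [ -23.051 -117.646  212.162] w 52.82757005772641 F [0.34  1.444 0.807]
rot(tool) [-0.009 -0.     0.005] shift cm now axes [-0.22 11.42  0.75] in target axes [-0.16 11.42  0.86]
[ 647.707 -194.172  375.252] [ 2.049 -2.088 -0.291]
```

View pics/m4.png

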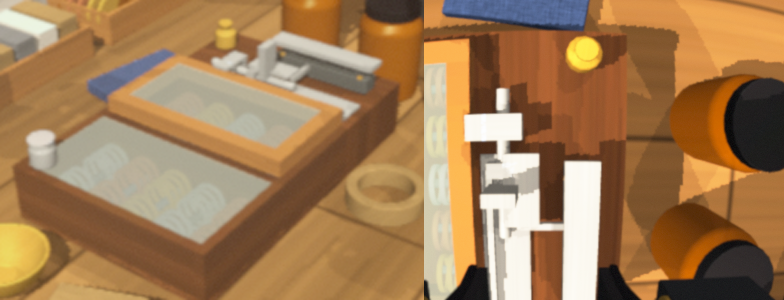

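```bash
python3 -c "
from h import *
import cv2
c=dict(env.get_calibration('wrist'),xyz=np.array([647.707,-194.172,375.252]),orientation=np.array([2.049,-2.088,-.291]))
print('blade top',C(fish((275,221),128,c)),'catch w at z108',C(fish((564-224,160+20),108,c)),C(fish((601-224,161+20),108,c)))
a=cv2.imread('pics/side0.png').astype(int); b=env.grab_frame('side')[...,::-1].astype(int)
d=np.abs(a-b).max(2)
for n,(x0,x1,y0,y1) in dict(catch_near_end=(385,410,192,220),weight=(308,328,172,194),tin=(200,226,234,264),jar=(412,430,160,220),bowl=(158,222,288,336),carton=(205,280,322,380),tape=(384,434,256,296)).items(): print(n,d[y0:y1,x0:x1].mean().round(2),d[y0:y1,x0:x1].max())
"
```

```text
blade top [ -0.984 -87.816 128.   ] catch w at z108 [  24.838 -133.141  108.   ] [  24.428 -160.134  108.   ]
catch_near_end 13.57 18
weight 20.72 56
tin 21.01 43
jar 13.27 39
bowl 25.48 52
carton 21.98 40
tape 11.52 18
```

```bash
python3 -c "
from h import *
import cv2
g=lambda i:cv2.Laplacian(cv2.GaussianBlur(cv2.cvtColor(np.ascontiguousarray(i),cv2.COLOR_BGR2GRAY),(3,3),0),cv2.CV_32F)
a=g(cv2.imread('pics/side0.png')); b=g(env.grab_frame('side')[...,::-1])
for n,(x0,x1,y0,y1) in dict(catch_near_end=(383,412,190,220),weight=(304,332,170,196),tin=(198,230,232,266),jar=(392,432,156,190),bowl=(158,222,288,336),carton=(205,280,322,380),tape=(384,434,256,296)).items(): print(n,cv2.phaseCorrelate(a[y0:y1,x0:x1].copy(),b[y0:y1,x0:x1].copy()))
print(env.observe()['ft_force']); env.finish_job()
"
```

```text
catch_near_end ((0.056393436817721465, 0.005107749545192775), 0.8999108960893419)
weight ((0.2227986359857148, 0.41529248360507687), 0.6879040682757342)
tin ((0.32506655996593814, -0.13441870471937278), 0.8438947577443388)
jar ((0.05747620482295446, -0.026692006847191863), 0.5965886039866342)
bowl ((0.19697637586843442, -0.0023329711423869526), 0.8105294570947686)
carton ((0.47479064791289005, -0.019914478939863756), 0.8878822337256538)
tape ((0.23138238488665408, 0.1775622867923481), 0.8629331574440002)
[-0.186 -0.407  0.21 ]
the job is handed in; nothing more can be done
```

The case is locked and the job is handed in at about 10 s on the robot's clock; no verdict was reported.

- **Lid:** I pushed it shut with the closed fingertips until it met its stop at about 16 N. The wrist picture then put its right edge at y ≈ -60 mm, which is where it belongs when shut.
- **Bolt and catch:** One fingertip held the catch bar at its lower stop for the whole stroke while the other pushed the blade 60 mm. The bolt stopped hard, with the rod showing through the staple. Then I backed off and lifted clear.
- **Last checks:** The blade measured x ≈ -1 mm against 0 at home, which is within measuring error. The catch is back at its raised position, with no image shift at its near end. The weight, tin, bowl, carton, tape and the nearer jar moved less than half a pixel in the side view, and the force on the tool is about zero. The second jar was not measured, only seen standing in the pictures.
- **What disagreed:** Raw image differences against the first picture were clearly above zero for the things on and around the case. I put this down to changed light because the shift check found no movement. Friction along the catch was higher than I expected: near the end of the stroke the fingertips pressed with about 36 N forward and 33 N down. The wrist readings stayed under 50 N.

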